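# Open the waste drain and tip a bottle to empty it

### The job

Empty the brown bottle into the drain: first turn the yellow drain valve fully open, until its handle meets the stop in line with the pipe, and only then swing the red-gripped lever of the tipping cradle all the way over to its stop so that the bottle pours into the funnel. Tip it steadily, taking two seconds or more over the swing, and leave the bottle tipped to drain with the valve open. Do not disturb the loose things standing around.

Things in the scene. Friction and masses are not known exactly. Their poses are not given: they have to be found in the camera images.
- station: Fixed drain station: z up, origin on the worktop under the cradle's middle; y along the pipe from cradle to valve; x away from the robot. Grey base plate 180 (x) x 250 x 10 mm. Two aluminium uprights at x = -54 and +54 mm, 8 mm thick, 225 mm high (the front one topped by a disc 72 mm wide, up to 236 mm).
- drain_valve (a joint): Angle of the ball valve's handle about its upright stem, rad. 0 = shut: handle across the pipe, pointing to the station's -x. Grows clockwise seen from above. 1.571 = fully open at the hard stop: handle in line with the pipe, pointing to the station's +y. Stiff, about 0.22 N m (3 N at the grip); stays where left. Starts at 0 to 0.25.
- valve_axis (a point): Point on the valve stem's upright axis, level with the middle of the yellow sleeve: x = 0, y = 200, z = 122 mm in the station's frame. The brass valve below sits in a steel pipe 21 mm thick, axis 60 mm high, that runs along the station's y from y = 75 to 290 mm and there drops through the worktop.
- valve_grip (a point): Middle of the yellow sleeve of the valve handle: a level flat bar 72 mm long, 20 mm wide, 13 mm high, pointing straight away from the stem; 78 mm from the stem's axis. Its underside is 116 mm above the worktop, 40 mm or more above pipe and fittings.
- cradle (a joint): Tip angle of cradle and bottle, rad. 0 = bottle upright; 2.0 = tipped to the hard stop, neck down over the funnel. Stiff trunnions, about 0.5 N m (6 N at the lever's grip); stays where left. Starts at 0 to 0.2.
- trunnion_axis (a point): Point on the level axis (along the station's x) about which cradle and lever turn: x = -115, y = 0, z = 200 mm in the station's frame, in the upright plane in which lever_grip moves.
- lever_grip (a point): Middle of the tipping lever's red grip: a level round sleeve 20 mm thick, 72 mm long along the station's x, turning freely on its pin. At cradle angle q it is at x = -115, y = 90 sin(q - 1), z = 200 + 90 cos(q - 1) mm in the station's frame: leaning away from the funnel at first, over the top, then towards the funnel.
- bottle_mouth (a point): Centre of the open mouth of the brown square bottle (67 x 68 x 156 mm, neck 33 mm wide) clamped in the blue cradle, 76 mm from the trunnion axis. Tipped, it hangs over the white funnel (112 mm wide, rim 136 mm high, centred at x = 0, y = 75 mm in the station's frame).
- bottle_cap: The brown bottle's dark brown screw cap, 37 mm wide, 19 mm high, loose on the worktop before the station; leave it there. Origin at the centre of the underside.
- media_bottle: Small laboratory bottle with pink contents and blue cap, 56 mm wide, 105 mm high, standing loose; leave it there. Origin at the centre of the underside.
- glass_beaker: Empty glass beaker, 60 mm wide, 70 mm high, standing loose; leave it there. Origin at the centre of the underside.
- dish: Petri dish with red medium, 89 mm wide, 15 mm high, loose; leave it there. Origin at the centre of the underside.

How it is judged (in metres and radians):
On the way, in this order (a step that is already met when the one before it is completed fails the run):
1. the drain valve is turned fully open, to its stop (value of joint drain_valve above 1.48 rad), for 0.2 s.
2. the bottle is tipped to the cradle's stop, over the funnel (value of joint cradle above 1.9 rad), for 0.2 s.
At the end, for the whole second after the job is handed in: The valve handle is within 5 degrees (0.09 rad) of its open stop, in line with the pipe, and the cradle is within 6 degrees (0.1 rad) of its tipped stop, at rest (value of joint drain_valve above 1.48 rad and value of joint cradle above 1.9 rad and not (velocity of joint cradle above 0.05 rad/s or velocity of joint cradle below -0.05 rad/s)); the robot touches nothing.
It fails at once if the bottle is tipped past 0.45 rad while the drain valve is not yet open (under 1.4 rad) (value of joint cradle above 0.45 rad and value of joint drain_valve below 1.4 rad).
It fails at once if the bottle is tipped in a rush (over 2.5 rad/s) (velocity of joint cradle above 2.5 rad/s).
It fails at once if a loose thing standing around is moved by more than 30 mm or tipped over (distance of any of bottle_cap, media_bottle, glass_beaker, dish from where it was at the start of the episode above 0.03 m or angle between any of media_bottle, glass_beaker's own z axis and vertical above 0.5 rad).
It also fails if it takes over 50 s, if anything falls off the work surface, if the arm or the gripper's body presses on something with over 40 N, if the wrist force passes 120 N, or if a joint passes its speed limit or range.

### The arm

A 6-joint arm with a two-finger parallel gripper is mounted at the origin on a cart in front of the work surface, level with it; the furniture and walls round the work are solid. World frame = base frame: x ahead of the robot, y to its left, z up, the work surface at z = 0. Lengths are in mm, angles in rad, forces in N, time in s.
With the tool pointing down it reaches from about 275 to 750 mm from the base axis. Payload 10.2 kg.
Tool frame: the origin (TCP) lies at the very end of the fingers, on their centre line; the grasp point (between the pads) lies 19 mm behind it; z points along the fingers, y is the line along which they close (so a half turn about z gives the same grasp; the last joint's range is limited). The gripper opens to 85 mm and grips with 20 to 120 N. Pads are 22 mm wide; open, the fingers measure 114 mm over their backs; the gripper's body (76 mm by 85 mm) begins 54 mm behind the grasp point. The pads swing forward as they close: fully open they stand 13 mm farther back than shut.
Start: joints at [0.911, 0.313, 1.498, -0, 1.331, -0.223], TCP at [222.11, 475.708, 231.294] pointing down, gripper open.
Joint ranges: [-2.94, 2.94], [-0.97, 2.17], [0.19, 2.56], [-1.23, 4.37], [0.02, 3.11], [-2.88, 2.88]. Speed limits (rad/s): [2.39, 2.39, 3.01, 3.14, 3.14, 3.14].

### API

Orientations are given as a unit quaternion [w, x, y, z].
In Python, from rig import ctrl gives the robot as it stands.
- The arm moves only by the tool step_arm, never from a script. Its argument "increments" is a list of rows, each a list of 3 entries, a list of its own where there are three numbers: the shift along the tool's x, y, z in cm, then the turn, a rotation vector about the tool's x, y, z in degrees, then the opening in per cent of the stroke, from 0 (shut) to 100 (fully open). A call has 1 to 8 rows; each row is the pose to reach, as a shift and turn from the pose commanded when the call began, along the tool's axes at that moment; what a row does not reach only later rows make up. A row lasts 1/8 s, in which the tool goes at most 62.5 mm and 10.7 degrees, less where a joint would pass 70% of its speed; a pose out of reach is approached as far as the arm can. A call with a gripper value outside its range is refused whole. The fingers move at their own pace and stop on an object; "squeeze" is the grip in N (left out, the last holds). Time passes only in rows, so rows that repeat a pose let the fingers close. It gives the time, the measured TCP pose, the force, the opening and the grip force at its end, in the units of the state.
- ctrl.sense(): the state, without advancing time (a new reading comes with each control period).
- ctrl.capture(name): name is "scene" or "top" or "wrist"; returns a dict with "img" (384x512x3 uint8, red, green, blue), "fx", "fy", "cx", "cy" (pixels), "k1" (the pictures are not rectified: a ray, as slopes to the right and down, at radius r is drawn at 1 + k1 r^2 times it, then the intrinsics apply), "extrinsics" (4x4, takes a point from camera to world coordinates). Camera axes: x right, y down, z forward; pixel columns grow to the right and rows downward; lengths in mm; the calibration is good to about 2 mm. A picture is of the moment at which its call begins. There is no depth.
- ctrl.finish_job(): hands the job in; it is judged then, once.
The state is a dict: "time_s": time; "joints": joint angles; "dq": joint speeds; "tau": joint torques, N m; "eef_pos": TCP position; "ee_rot": TCP orientation; "force": force on the tool from outside, world axes, zero at the start; "wrist_torque": the same for the moment, N m; "grip_width": opening from 0.0 (shut) to 1.0 (fully open); "grip_force": force on a finger pad.
Only numpy, scipy, OpenCV 4.12 (cv2) and the standard library are available. Lean on these libraries where they do the work, as an engineer would, in place of code of your own. Each camera call takes 0.05 s, during which the arm holds its last target. There are 200 camera calls.

## Working session

There is one attempt and no reset: what is moved stays moved. The work goes in short steps, Python scripts to look and compute and a tool call to move; the robot and the scene stay as the last step left them, time stands still between calls to the robot, and variables do not carry over. Pictures are saved under pics/ and viewed, at most 10 in all, crops included, and the job is handed in when it is done.

Besides the shell and the picture viewer there is one more tool, called after "Emit:" as name(argument=value, ...), one argument or row to a line, values as JSON. step_arm: Moves the arm, as the interface text tells. Its arguments: {"type":"object","properties":{"increments":{"type":"array"},"squeeze":{"type":"number"}},"required":["increments"]}

```bash
mkdir -p pics; ls; python3 - <<'E'
from rig import ctrl
import cv2,pickle
d={}
for n in ("scene","top"):
    c=ctrl.capture(n); d[n]=c
    cv2.imwrite(f"pics/{n}0.png",cv2.resize(c["img"][:,:,::-1],(800,600),interpolation=cv2.INTER_CUBIC))
    print(n,c["fx"],c["cx"],c["cy"],c["k1"],c["extrinsics"])
pickle.dump(d,open("d.pkl","wb"))
print(ctrl.sense())
E
```

```text
pics
scene 483.79259028953595 260.5792893560443 196.61677213402166 -0.10601395425988844 [[ 7.11773825e-01 -5.36510788e-01  4.53358793e-01 -1.30257908e+02]
 [-7.02407599e-01 -5.42505641e-01  4.60772389e-01 -7.49821953e+02]
 [-1.25965525e-03 -6.46408388e-01 -7.62990570e-01  1.32398747e+03]
 [ 0.00000000e+00  0.00000000e+00  0.00000000e+00  1.00000000e+00]]
top 407.2706317565722 251.36996675249003 193.85098171283337 -0.06977583038126978 [[ 1.19655257e-03 -9.79705154e-01  2.00440465e-01  2.72569148e+02]
 [-9.99988346e-01 -2.34755984e-04  4.82211506e-03 -2.28440842e+01]
 [-4.67719637e-03 -2.00443899e-01 -9.79694017e-01  1.52921123e+03]
 [ 0.00000000e+00  0.00000000e+00  0.00000000e+00  1.00000000e+00]]
{'time_s': 0.1, 'joints': array([ 9.10576786e-01,  3.13434844e-01,  1.49835096e+00,  1.18852614e-06,
        1.33101187e+00, -2.23405731e-01]), 'dq': array([-7.64127481e-04, -1.01420380e-03, -9.71308766e-05,  1.23240923e-04,
       -6.27539570e-04,  5.36907576e-04]), 'tau': array([ 2.29071171e-03, -4.12896967e+01, -2.60139173e+01, -1.74884262e-04,
        3.06233836e-03,  3.08353253e-05]), 'eef_pos': array([221.97392864, 475.51396793, 230.77525158]), 'ee_rot': array([-2.58142462e-04,  2.16674748e-01,  9.76243663e-01, -5.44409557e-04]), 'force': array([-0.67788228, -1.05072647,  0.69106097]), 'wrist_torque': array([-0.01317396, -0.04502502, -0.00580449]), 'grip_force': 0.0, 'grip_width': 0.9949408840944077}
```

View pics/scene0.png

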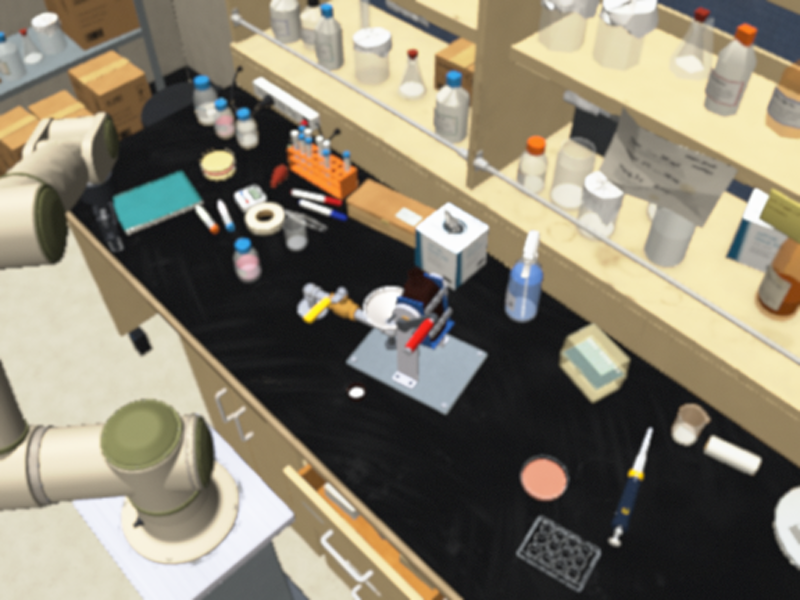

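View pics/top0.png

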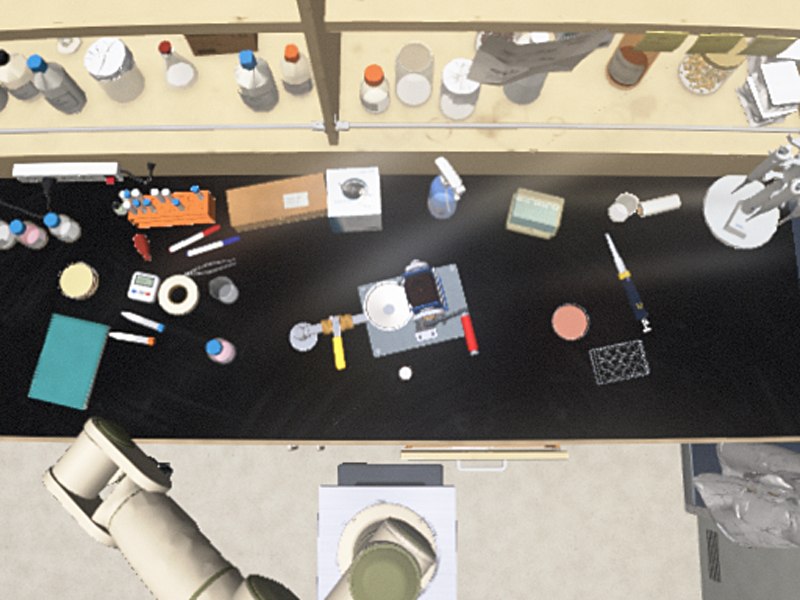

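The station is at about (415,310) in top (800 px wide), with the valve handle at (338,350), the red grip at (470,335) and the cap at (405,373). The media bottle is at (222,350) and the beaker at (225,290). Next I'll enlarge this area.

```bash
python3 - <<'E'
import cv2,pickle,numpy as np
d=pickle.load(open("d.pkl","rb"))
a=d["scene"]["img"][135:275,180:320,::-1]; b=d["top"]["img"][155:250,180:320,::-1]
f=lambda i,s:cv2.resize(i,None,fx=s,fy=s,interpolation=cv2.INTER_CUBIC)
cv2.imwrite("pics/sc.png",f(a,4)); cv2.imwrite("pics/tc.png",f(b,5))
E
```

```text
(no output)
```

View pics/sc.png

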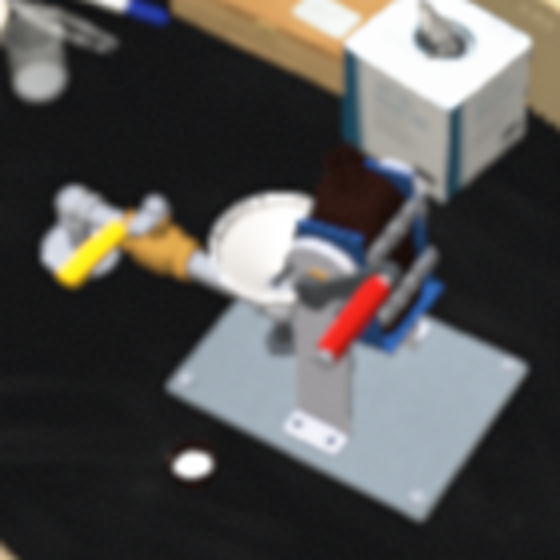

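View pics/tc.png

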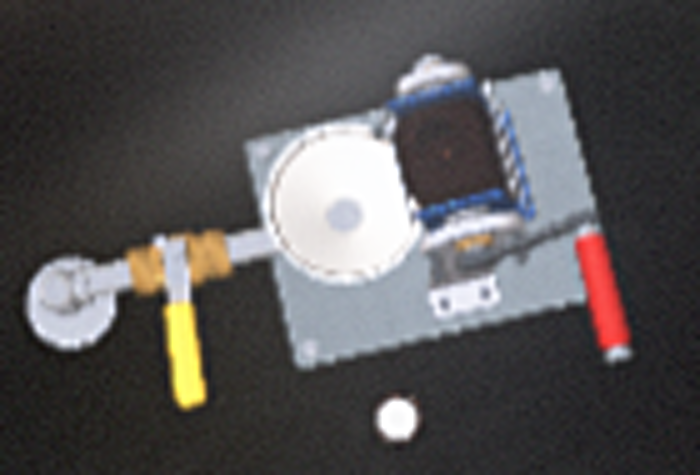

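Scene crop: plate corners at (168,387), (422,520) and (527,368), yellow sleeve mid (92,254), red sleeve mid (353,318). Top crop: plate corners at (245,142), (560,68) and (300,370), yellow mid (185,357), red mid (604,293), funnel rim centre (345,204), cap (398,419). I'll fit the pose of the station jointly from these.

```bash
cat > h.py <<'E'
import numpy as np,pickle
from scipy.optimize import least_squares
def proj(c,P):
    E=c["extrinsics"];p=(np.asarray(P,float)-E[:3,3])@E[:3,:3]
    s=p[:2]/p[2]; s=s*(1+c["k1"]*(s@s)); return np.array([c["fx"]*s[0]+c["cx"],c["fy"]*s[1]+c["cy"]])
def onz(c,px,z):
    s0=(np.array(px)-[c["cx"],c["cy"]])/[c["fx"],c["fy"]];s=s0
    for _ in range(9): s=s0/(1+c["k1"]*(s@s))
    E=c["extrinsics"];r=E[:3,:3]@np.r_[s,1];return E[:3,3]+r*(z-E[2,3])/r[2]
def W(st,p):
    c,s=np.cos(st[2]),np.sin(st[2]);return np.array([st[0]+c*p[0]-s*p[1],st[1]+s*p[0]+c*p[1],p[2]])
def grip(q):return [-115,90*np.sin(q-1),200+90*np.cos(q-1)]
def vg(v,r=78):return [-r*np.cos(v),200+r*np.sin(v),122.5]
E
python3 - <<'E'
from h import *
d=pickle.load(open("d.pkl","rb"));S=d["scene"];T=d["top"]
t=lambda u,v:[179.6+u/5,154.6+v/5]; s=lambda u,v:[179.6+u/4,134.6+v/4]
def obs(x):
    y0=x[3];v=x[4];q=x[5]
    return [(S,[-90,y0+125,10],s(168,387)),(S,[-90,y0-125,10],s(422,520)),(S,[90,y0-125,10],s(527,368)),
    (T,[90,y0+125,10],t(245,142)),(T,[90,y0-125,10],t(560,68)),(T,[-90,y0+125,10],t(300,370)),
    (S,vg(v),s(94,254)),(T,vg(v),t(185,357)),(S,grip(q),s(353,318)),(T,grip(q),t(604,293)),(T,[0,75,136],t(345,204))]
f=lambda x:np.concatenate([proj(c,W(x,P))-p for c,P,p in obs(x)])
r=least_squares(f,[400,0,.2,20,.1,.1],loss='soft_l1');x=r.x
print(x.round(3));print(f(x).reshape(-1,2).round(1))
np.save("st.npy",x)
for n,p in (("axis",[0,200,122]),("vgrip",vg(x[4])),("vopen",vg(np.pi/2)),("lever0",grip(x[5])),("lever1",grip(2)),("trun",[-115,0,200])):print(n,W(x,p).round())
print("cap",onz(T,t(398,419),19).round(),"media",onz(T,[222/1.5625,345/1.5625],105).round(),"beaker",onz(T,[225/1.5625,290/1.5625],35).round())
E
```

```text
[ 4.73387e+02 -3.92570e+01  5.24000e-01 -9.63800e+00 -2.22700e+00
 -9.90000e-02]
[[-23.4  21.6]
 [-12.4   5.9]
 [-25.4  -0.2]
 [ -9.4  34.2]
 [-15.3  16.6]
 [  3.3  30.4]
 [ -0.5  -0.1]
 [  0.2   0.2]
 [-14.9  15.5]
 [ -1.9  18.4]
 [ -9.4  33.2]]
axis [373. 134. 122.]
vgrip [445. 104. 122.]
vopen [334. 201. 122.]
lever0 [ 414. -166.  241.]
lever1 [336. -31. 249.]
trun [374. -97. 200.]
cap [413. -45.  19.] media [466. 371. 105.] beaker [610. 391.  35.]
```

```bash
cat > fit.py <<'E'
from h import *
d=pickle.load(open("d.pkl","rb"));S=d["scene"];T=d["top"]
t=lambda u,v:[179.6+u/5,154.6+v/5]; s=lambda u,v:[179.6+u/4,134.6+v/4]
def obs(x):
    y0=x[3];v=x[4];q=x[5]
    return [(S,[-90,y0+125,10],s(168,387)),(S,[-90,y0-125,10],s(422,520)),(S,[90,y0-125,10],s(527,368)),
    (T,[90,y0+125,10],t(245,142)),(T,[90,y0-125,10],t(560,68)),(T,[-90,y0+125,10],t(300,370)),
    (S,vg(v),s(94,254)),(T,vg(v),t(185,357)),(S,grip(q),s(353,318)),(T,grip(q),t(604,293)),(T,[0,75,136],t(345,204))]
f=lambda x:np.concatenate([proj(c,W(x,P))-p for c,P,p in obs(x)])
r=min((least_squares(f,[a,b,w,20,.1,.1]) for a in(400,550) for b in (-100,50) for w in (.2,-.2)),key=lambda r:r.cost)
x=least_squares(f,r.x,loss='soft_l1').x
print(x.round(3));print(f(x).reshape(-1,2).round(1))
np.save("st.npy",x)
for n,p in (("axis",[0,200,122]),("vgrip",vg(x[4])),("vopen",vg(np.pi/2)),("lever0",grip(x[5])),("lever1",grip(2)),("trun",[-115,0,200])):print(n,W(x,p).round())
E
python3 fit.py
```

```text
[ 5.68138e+02 -7.97860e+01  2.29000e-01  8.69300e+00  8.20000e-02
  1.92000e-01]
[[-0.6 -0.6]
 [ 0.1 -0. ]
 [ 0.7 -0.4]
 [ 0.3  0.1]
 [ 0.6  0.6]
 [-0.4  0.1]
 [-0.3 -0. ]
 [ 0.3  0.2]
 [ 0.4  0. ]
 [-0.6 -0.4]
 [ 0.1  0.3]]
axis [523. 115. 122.]
vgrip [446. 104. 122.]
vopen [505. 191. 122.]
lever0 [ 471. -169.  262.]
lever1 [439. -32. 249.]
trun [ 456. -106.  200.]
```

```bash
cat > mv.py <<'E'
# rows to reach world TCP waypoints (x,y,z, tool-y angle deg), tool kept pointing down
from h import *
from scipy.spatial.transform import Rotation as R
from rig import ctrl
st=np.load("st.npy")
def rows(wps,base=None):
    s=ctrl.sense();q=s["ee_rot"];p0=s["eef_pos"];R0=R.from_quat([*q[1:],q[0]])
    print("t",s["time_s"].__round__(2),"at",p0.round(1),"F",s["force"].round(1),"w",round(s["grip_width"],3),s["joints"].round(2))
    for x,y,z,a in wps:
        a=np.radians(a);Y=np.array([np.cos(a),np.sin(a),0]);Z=np.array([0,0,-1.]);
        Rt=R.from_matrix(np.c_[np.cross(Y,Z),Y,Z])
        print([*(R0.inv().apply(np.array([x,y,z])-p0)/10).round(2)],[*np.degrees((R0.inv()*Rt).as_rotvec()).round(1)])
E
python3 - <<'E'
from mv import *
a=98.4
x,y,_=W(st,vg(st[4]))
rows([(x,y,231,a),(x,y,150,a),(x,y,102,a)])
E
```

```text
t 0.1 at [222.  475.5 230.8] F [-0.7 -1.1  0.7] w 0.995 [ 0.91  0.31  1.5   0.    1.33 -0.22]
[np.float64(-36.0), np.float64(-24.24), np.float64(-0.0)] [np.float64(-0.1), np.float64(-0.0), np.float64(-33.4)]
[np.float64(-36.0), np.float64(-24.23), np.float64(8.1)] [np.float64(-0.1), np.float64(-0.0), np.float64(-33.4)]
[np.float64(-36.0), np.float64(-24.22), np.float64(12.9)] [np.float64(-0.1), np.float64(-0.0), np.float64(-33.4)]
```

Emit:
step_arm(
  increments=[
    [[-6,-4,0],[0,0,-6],45],
    [[-12,-8,0],[0,0,-12],45],
    [[-18,-12,0],[0,0,-18],45],
    [[-24,-16,0],[0,0,-24],45],
    [[-30,-20,0],[0,0,-30],45],
    [[-36,-24.2,0],[0,0,-33.4],45],
    [[-36,-24.2,0],[0,0,-33.4],45],
    [[-36,-24.2,4],[0,0,-33.4],45],
  ],
  squeeze=30,
)

```text
time_s: 1.1
eef_pos: [448.6, 101.0, 192.2]
ee_rot: [0.003, -0.07, 0.998, -0.0]
force: [0.4, 1.0, -0.9]
grip_width: 0.447
grip_force: 0.0
```

```bash
python3 - <<'E'
from mv import *
import cv2
c=ctrl.capture("wrist");cv2.imwrite("pics/w1.png",c["img"][:,:,::-1])
E1=c["extrinsics"]
print(proj(c,W(st,vg(st[4]))),proj(c,W(st,[0,200,122])),proj(c,W(st,vg(st[4],114))))
a=98.4
x,y,_=W(st,vg(st[4]))
rows([(x,y,150,a),(x,y,102,a)])
E
```

```text
[259.37738355 201.2406958 ] [259.50116929 279.31370754] [259.31279832 159.17438571]
t 1.15 at [444.6 102.5 186. ] F [-1.9 -0.1 -6.6] w 0.45 [-0.03  0.21  1.76 -0.    1.18 -1.74]
[np.float64(-0.14), np.float64(0.09), np.float64(3.6)] [np.float64(0.1), np.float64(-0.4), np.float64(-0.2)]
[np.float64(-0.17), np.float64(0.09), np.float64(8.4)] [np.float64(0.1), np.float64(-0.4), np.float64(-0.2)]
```

View pics/w1.png

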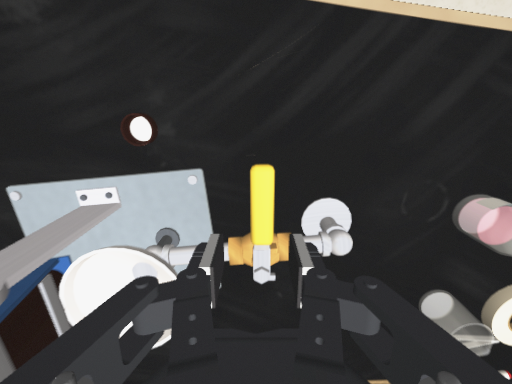

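Yellow sleeve mid at (262,205), tip at (262,165), centred and aligned between the fingers, and within 4 px of the prediction. I can descend.

Emit:
step_arm(
  increments=[
    [[0,0,4],[0,0,0],45],
    [[0,0,8],[0,0,0],45],
    [[0,0,8.8],[0,0,0],45],
    [[0,0,8.8],[0,0,0],45],
  ],
)

```text
time_s: 1.65
eef_pos: [446.3, 104.4, 104.1]
ee_rot: [0.0, -0.073, 0.997, -0.0]
force: [0.1, -0.4, -0.3]
grip_width: 0.446
grip_force: 0.0
```

```bash
python3 - <<'E'
from mv import *
w=[]
for v in np.linspace(.082,1.75,17)[1:]:
    x,y,_=W(st,vg(v)); w.append((x,y,102,90+np.degrees(st[2]-v)))
rows(w)
E
```

```text
t 1.65 at [446.3 104.4 104.1] F [ 0.1 -0.4 -0.3] w 0.446 [-0.03  0.32  1.86  0.    0.96 -1.74]
[np.float64(0.03), np.float64(0.74), np.float64(0.21)] [np.float64(-0.0), np.float64(0.0), np.float64(6.0)]
[np.float64(-0.09), np.float64(1.55), np.float64(0.21)] [np.float64(-0.0), np.float64(0.0), np.float64(11.9)]
[np.float64(-0.3), np.float64(2.33), np.float64(0.21)] [np.float64(0.0), np.float64(0.0), np.float64(17.9)]
[np.float64(-0.59), np.float64(3.09), np.float64(0.21)] [np.float64(0.0), np.float64(0.0), np.float64(23.9)]
[np.float64(-0.96), np.float64(3.82), np.float64(0.21)] [np.float64(0.0), np.float64(0.0), np.float64(29.9)]
[np.float64(-1.4), np.float64(4.5), np.float64(0.21)] [np.float64(0.0), np.float64(0.0), np.float64(35.8)]
[np.float64(-1.91), np.float64(5.13), np.float64(0.22)] [np.float64(0.0), np.float64(0.0), np.float64(41.8)]
[np.float64(-2.48), np.float64(5.71), np.float64(0.22)] [np.float64(0.0), np.float64(0.0), np.float64(47.8)]
[np.float64(-3.11), np.float64(6.22), np.float64(0.22)] [np.float64(0.0), np.float64(0.0), np.float64(53.8)]
[np.float64(-3.79), np.float64(6.67), np.float64(0.22)] [np.float64(0.0), np.float64(0.0), np.float64(59.7)]
[np.float64(-4.52), np.float64(7.04), np.float64(0.22)] [np.float64(0.0), np.float64(0.0), np.float64(65.7)]
[np.float64(-5.27), np.float64(7.34), np.float64(0.22)] [np.float64(0.0), np.float64(0.0), np.float64(71.7)]
[np.float64(-6.06), np.float64(7.55), np.float64(0.22)] [np.float64(0.0), np.float64(0.0), np.float64(77.6)]
[np.float64(-6.86), np.float64(7.69), np.float64(0.22)] [np.float64(0.0), np.float64(0.0), np.float64(83.6)]
[np.float64(-7.67), np.float64(7.73), np.float64(0.22)] [np.float64(0.0), np.float64(0.0), np.float64(89.6)]
[np.float64(-8.48), np.float64(7.7), np.float64(0.22)] [np.float64(0.0), np.float64(0.0), np.float64(95.6)]
```

Emit:
step_arm(
  increments=[
    [[0,0.7,0.1],[0,0,6],45],
    [[-0.1,1.55,0.2],[0,0,12],45],
    [[-0.3,2.3,0.2],[0,0,18],45],
    [[-0.6,3.1,0.2],[0,0,24],45],
    [[-0.95,3.8,0.2],[0,0,30],45],
    [[-1.4,4.5,0.2],[0,0,36],45],
    [[-1.9,5.1,0.2],[0,0,42],45],
    [[-2.5,5.7,0.2],[0,0,48],45],
  ],
)

```text
time_s: 2.65
eef_pos: [462.6, 164.4, 103.1]
ee_rot: [0.0, 0.34, 0.94, -0.0]
force: [-3.7, -1.0, 1.1]
grip_width: 0.45
grip_force: 1.6
```

```bash
python3 - <<'E'
from mv import *
w=[]
for v in np.linspace(.082,1.75,17)[9:]:
    x,y,_=W(st,vg(v)); w.append((x,y,102,90+np.degrees(st[2]-v)))
rows(w)
E
```

```text
t 2.65 at [462.6 164.4 103.1] F [-3.7 -1.   1.1] w 0.45 [ 0.1   0.39  1.76 -0.    0.99 -0.77]
[np.float64(-0.03), np.float64(0.81), np.float64(0.11)] [np.float64(0.0), np.float64(0.0), np.float64(5.6)]
[np.float64(-0.15), np.float64(1.61), np.float64(0.11)] [np.float64(0.0), np.float64(0.0), np.float64(11.5)]
[np.float64(-0.35), np.float64(2.4), np.float64(0.11)] [np.float64(0.0), np.float64(0.0), np.float64(17.5)]
[np.float64(-0.64), np.float64(3.16), np.float64(0.11)] [np.float64(0.0), np.float64(0.0), np.float64(23.5)]
[np.float64(-1.0), np.float64(3.89), np.float64(0.11)] [np.float64(0.0), np.float64(0.0), np.float64(29.4)]
[np.float64(-1.43), np.float64(4.58), np.float64(0.11)] [np.float64(0.0), np.float64(0.0), np.float64(35.4)]
[np.float64(-1.94), np.float64(5.21), np.float64(0.11)] [np.float64(0.0), np.float64(0.0), np.float64(41.4)]
[np.float64(-2.51), np.float64(5.79), np.float64(0.11)] [np.float64(0.0), np.float64(0.0), np.float64(47.4)]
```

Turning with about 4 N, as expected.

Emit:
step_arm(
  increments=[
    [[0,0.8,0.1],[0,0,6],45],
    [[-0.15,1.6,0.1],[0,0,11.5],45],
    [[-0.35,2.4,0.1],[0,0,17.5],45],
    [[-0.65,3.15,0.1],[0,0,23.5],45],
    [[-1,3.9,0.1],[0,0,29.5],45],
    [[-1.3,4.3,0.1],[0,0,33],45],
    [[-1.4,4.55,0.1],[0,0,35],45],
    [[-1.4,4.55,0.1],[0,0,35],45],
  ],
)

```text
time_s: 3.65
eef_pos: [502.7, 190.5, 101.3]
ee_rot: [0.001, 0.606, 0.796, 0.001]
force: [0.5, -0.0, -0.2]
grip_width: 0.448
grip_force: 0.0
```

```bash
python3 - <<'E'
from mv import *
import cv2
c=ctrl.capture("wrist");cv2.imwrite("pics/w2.png",c["img"][:,:,::-1])
w=[]
for v in (1.58,1.65,1.7,1.75,1.8):
    x,y,_=W(st,vg(v)); w.append((x,y,102,90+np.degrees(st[2]-v)))
rows(w)
E
```

```text
t 3.7 at [502.6 190.4 101.1] F [ 0.4 -0.2 -0.3] w 0.452 [ 0.14  0.48  1.63 -0.    1.04 -0.13]
[np.float64(-0.01), np.float64(0.33), np.float64(-0.09)] [np.float64(0.1), np.float64(0.0), np.float64(2.9)]
[np.float64(-0.06), np.float64(0.87), np.float64(-0.09)] [np.float64(0.1), np.float64(0.0), np.float64(6.9)]
[np.float64(-0.12), np.float64(1.26), np.float64(-0.09)] [np.float64(0.1), np.float64(0.0), np.float64(9.7)]
[np.float64(-0.19), np.float64(1.64), np.float64(-0.09)] [np.float64(0.1), np.float64(0.0), np.float64(12.6)]
[np.float64(-0.29), np.float64(2.02), np.float64(-0.09)] [np.float64(0.1), np.float64(0.0), np.float64(15.5)]
```

View pics/w2.png

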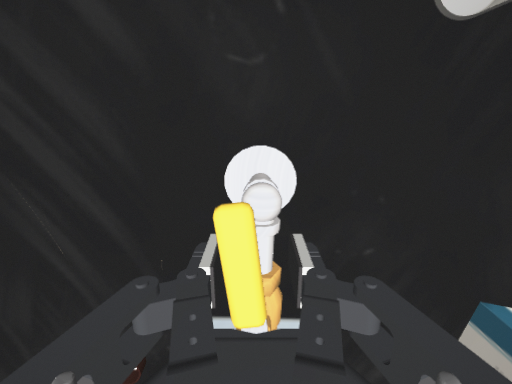

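The handle tilts left by about 7° relative to the tool, so it is roughly 0.15 rad short of the stop. I'll push further until force builds up.

Emit:
step_arm(
  increments=[
    [[0,0.3,0],[0,0,2],45],
    [[0,0.6,0],[0,0,3],45],
    [[0,0.9,0],[0,0,3],45],
    [[0,1.2,0],[0,0,3],45],
    [[0,1.2,0],[0,0,3],45],
  ],
)

```text
time_s: 4.32
eef_pos: [514.0, 193.5, 100.1]
ee_rot: [0.0, 0.627, 0.779, 0.0]
force: [-0.9, 0.2, 0.4]
grip_width: 0.448
grip_force: 0.4
```

Emit:
step_arm(
  increments=[
    [[0,0.3,0],[0,0,0],45],
    [[0,0.6,0],[0,0,0],45],
    [[0,0.6,0],[0,0,0],45],
  ],
)

```text
time_s: 4.7
eef_pos: [515.4, 194.0, 99.7]
ee_rot: [-0.004, 0.626, 0.78, -0.005]
force: [-24.1, -6.1, 13.8]
grip_width: 0.45
grip_force: 12.8
```

The stop is reached at 25 N. I'll back off and lift.

Emit:
step_arm(
  increments=[
    [[0,-0.6,0],[0,0,0],45],
    [[0,-1.1,0],[0,0,0],45],
    [[0,-1.1,0],[0,0,0],45],
    [[0,-1.1,-6],[0,0,0],60],
    [[0,-1.1,-12],[0,0,0],60],
    [[0,-1.1,-18],[0,0,0],60],
    [[0,-1.1,-24],[0,0,0],60],
    [[0,-1.1,-24],[0,0,0],60],
  ],
)

```text
time_s: 5.7
eef_pos: [510.1, 192.6, 344.9]
ee_rot: [0.003, 0.627, 0.779, 0.004]
force: [-0.3, 0.5, -0.9]
grip_width: 0.599
grip_force: 0.0
```

```bash
python3 - <<'E'
from mv import *
import cv2
c=ctrl.capture("wrist")
im=np.ascontiguousarray(c["img"][:,:,::-1])
for v in (1.48,1.571):
    for r in (0,114):
        p=proj(c,W(st,vg(v,r)));print(v,r,p.round(1));
cv2.imwrite("pics/w3.png",im)
x,y,_=W(st,grip(st[5]))
rows([(x-20,y,340,103.1),(x,y,340,103.1),(x,y,300,103.1),(x,y,240,103.1)])
E
```

```text
1.48 0 [251.1 219.2]
1.48 114 [241.9 142.1]
1.571 0 [251.1 219.2]
1.571 114 [249.6 141.6]
t 5.75 at [509.5 192.4 341.8] F [-0.4  0.3 -0.5] w 0.596 [ 0.15  0.31  1.22 -0.    1.61 -0.07]
[np.float64(-34.07), np.float64(-13.47), np.float64(0.14)] [np.float64(0.2), np.float64(0.2), np.float64(-90.7)]
[np.float64(-34.5), np.float64(-11.52), np.float64(0.15)] [np.float64(0.2), np.float64(0.2), np.float64(-90.7)]
[np.float64(-34.5), np.float64(-11.53), np.float64(4.15)] [np.float64(0.2), np.float64(0.2), np.float64(-90.7)]
[np.float64(-34.5), np.float64(-11.56), np.float64(10.15)] [np.float64(0.2), np.float64(0.2), np.float64(-90.7)]
```

View pics/w3.png

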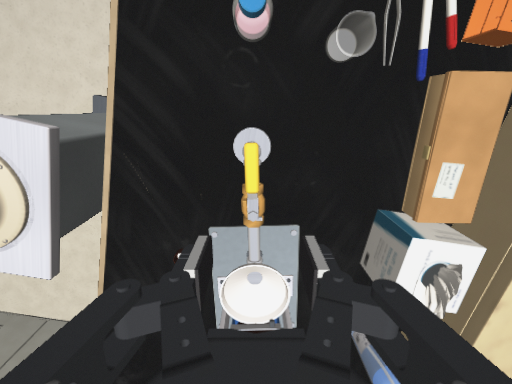

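The handle runs from (253,220) to (251,143), in line with the pipe, so the valve is open. On to the lever.

Emit:
step_arm(
  increments=[
    [[-4,-4,0],[0,0,-10],60],
    [[-9,-6,0],[0,0,-20],60],
    [[-14,-8,0],[0,0,-30],60],
    [[-19,-10,0],[0,0,-40],60],
    [[-24,-12,0],[0,0,-50],60],
    [[-29,-12,0],[0,0,-60],60],
    [[-33,-12,0],[0,0,-70],60],
    [[-34.5,-11.5,0],[0,0,-80],60],
  ],
)

```text
time_s: 6.75
eef_pos: [470.3, -171.6, 338.4]
ee_rot: [-0.001, -0.01, 1.0, 0.001]
force: [1.0, 0.8, 0.8]
grip_width: 0.6
grip_force: 0.0
```

Emit:
step_arm(
  increments=[
    [[0,0,0],[0,0,-10],60],
    [[0,0,0],[0,0,-10.7],60],
    [[0,0,0],[0,0,-10.7],60],
  ],
)

```text
time_s: 7.12
eef_pos: [470.4, -169.0, 339.7]
ee_rot: [-0.0, -0.1, 0.995, 0.0]
force: [0.2, -0.0, 0.2]
grip_width: 0.6
grip_force: 0.0
```

```bash
python3 - <<'E'
from mv import *
import cv2
c=ctrl.capture("wrist")
q=st[5];g=grip(q)
for dx in (-36,0,36): print(proj(c,W(st,[g[0]+dx,g[1],g[2]])).round(1))
cv2.imwrite("pics/w4.png",c["img"][:,:,::-1])
x,y,_=W(st,g)
rows([(x,y,300,103.1),(x,y,240,103.1)])
E
```

```text
[254.2 161.6]
[255.4 202. ]
[256.5 238.8]
t 7.17 at [ 470.4 -169.   339.9] F [ 0.4 -0.   0.4] w 0.601 [-0.58  0.2   1.36 -0.    1.58 -2.35]
[np.float64(-0.05), np.float64(-0.03), np.float64(3.99)] [np.float64(0.0), np.float64(-0.0), np.float64(-1.6)]
[np.float64(-0.05), np.float64(-0.04), np.float64(9.99)] [np.float64(0.0), np.float64(-0.0), np.float64(-1.6)]
```

View pics/w4.png

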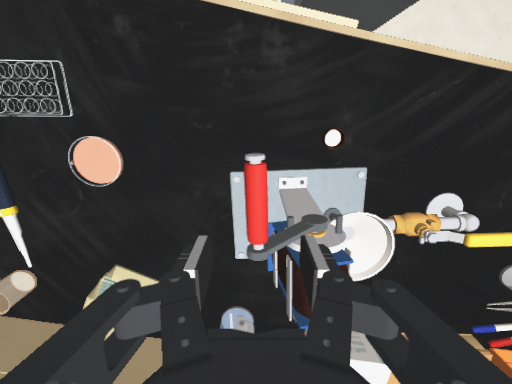

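The red sleeve runs from (256,163) to (258,243), mid (257,203), matching the prediction to 2 px. Descend and grip.

Emit:
step_arm(
  increments=[
    [[0,0,5],[0,0,-1.6],60],
    [[0,0,10],[0,0,-1.6],60],
    [[0,0,10],[0,0,-1.6],60],
    [[0,0,10],[0,0,-1.6],40],
    [[0,0,10],[0,0,-1.6],30],
    [[0,0,10],[0,0,-1.6],15],
    [[0,0,10],[0,0,-1.6],15],
  ],
  squeeze=40,
)

```text
time_s: 8.05
eef_pos: [471.0, -169.4, 241.5]
ee_rot: [0.001, -0.115, 0.993, -0.001]
force: [0.7, 0.9, 4.4]
grip_width: 0.22
grip_force: 38.9
```

```bash
python3 - <<'E'
from mv import *
w=[]
x0=W(st,grip(st[5]));p=ctrl.sense()["eef_pos"]
for q in np.linspace(st[5],2.04,26)[1:]:
    w.append((*(p+W(st,grip(q))-x0),103.1))
rows(w)
E
```

```text
t 8.05 at [ 471.  -169.4  241.5] F [0.7 0.9 4.4] w 0.22 [-0.58  0.25  1.55  0.    1.34 -2.38]
[np.float64(-0.0), np.float64(0.48), np.float64(-0.46)] [np.float64(-0.1), np.float64(0.1), np.float64(0.2)]
[np.float64(-0.0), np.float64(0.99), np.float64(-0.89)] [np.float64(-0.1), np.float64(0.1), np.float64(0.2)]
[np.float64(-0.01), np.float64(1.52), np.float64(-1.28)] [np.float64(-0.1), np.float64(0.1), np.float64(0.2)]
[np.float64(-0.01), np.float64(2.09), np.float64(-1.63)] [np.float64(-0.1), np.float64(0.1), np.float64(0.2)]
[np.float64(-0.01), np.float64(2.68), np.float64(-1.94)] [np.float64(-0.1), np.float64(0.1), np.float64(0.2)]
[np.float64(-0.01), np.float64(3.29), np.float64(-2.2)] [np.float64(-0.1), np.float64(0.1), np.float64(0.2)]
[np.float64(-0.02), np.float64(3.92), np.float64(-2.41)] [np.float64(-0.1), np.float64(0.1), np.float64(0.2)]
[np.float64(-0.02), np.float64(4.57), np.float64(-2.58)] [np.float64(-0.1), np.float64(0.1), np.float64(0.2)]
[np.float64(-0.02), np.float64(5.22), np.float64(-2.7)] [np.float64(-0.1), np.float64(0.1), np.float64(0.2)]
[np.float64(-0.02), 
[... 1038 characters left out ...]
-0.1), np.float64(0.1), np.float64(0.2)]
[np.float64(-0.03), np.float64(12.1), np.float64(-0.86)] [np.float64(-0.1), np.float64(0.1), np.float64(0.2)]
[np.float64(-0.03), np.float64(12.6), np.float64(-0.43)] [np.float64(-0.1), np.float64(0.1), np.float64(0.2)]
[np.float64(-0.03), np.float64(13.08), np.float64(0.04)] [np.float64(-0.1), np.float64(0.1), np.float64(0.2)]
[np.float64(-0.03), np.float64(13.52), np.float64(0.54)] [np.float64(-0.1), np.float64(0.1), np.float64(0.2)]
[np.float64(-0.03), np.float64(13.91), np.float64(1.08)] [np.float64(-0.1), np.float64(0.1), np.float64(0.2)]
[np.float64(-0.03), np.float64(14.27), np.float64(1.64)] [np.float64(-0.1), np.float64(0.1), np.float64(0.2)]
```

Emit:
step_arm(
  increments=[
    [[0,0.5,-0.45],[0,0,0],15],
    [[0,1.0,-0.9],[0,0,0],15],
    [[0,1.5,-1.3],[0,0,0],15],
    [[0,2.1,-1.65],[0,0,0],15],
    [[0,2.7,-1.95],[0,0,0],15],
    [[0,3.3,-2.2],[0,0,0],15],
    [[0,3.9,-2.4],[0,0,0],15],
    [[0,4.55,-2.6],[0,0,0],15],
  ],
)

```text
time_s: 9.05
eef_pos: [460.6, -126.5, 267.4]
ee_rot: [0.001, -0.115, 0.993, -0.002]
force: [2.5, -8.1, 1.4]
grip_width: 0.217
grip_force: 39.5
```

Emit:
step_arm(
  increments=[
    [[0,0.65,-0.1],[0,0,0],15],
    [[0,1.3,-0.2],[0,0,0],15],
    [[0,2.0,-0.2],[0,0,0],15],
    [[0,2.65,-0.2],[0,0,0],15],
    [[0,3.3,-0.1],[0,0,0],15],
    [[0,3.95,0],[0,0,0],15],
    [[0,4.6,0.2],[0,0,0],15],
    [[0,5.2,0.4],[0,0,0],15],
  ],
)

```text
time_s: 10.05
eef_pos: [448.4, -75.4, 264.3]
ee_rot: [0.001, -0.115, 0.993, -0.002]
force: [-4.8, -4.5, 12.6]
grip_width: 0.221
grip_force: 40.6
```

```bash
python3 - <<'E'
from mv import *
w=[]
x0=W(st,grip(st[5]));p=np.array([471,-169.4,241.5])
for q in np.linspace(st[5],2.1,27)[17:]:
    w.append((*(p+W(st,grip(q))-x0),103.1))
rows(w)
E
```

```text
t 10.05 at [448.4 -75.4 264.3] F [-4.8 -4.5 12.6] w 0.221 [-0.42  0.13  1.64 -0.    1.37 -2.22]
[np.float64(-0.07), np.float64(0.67), np.float64(0.35)] [np.float64(-0.3), np.float64(0.1), np.float64(0.1)]
[np.float64(-0.07), np.float64(1.26), np.float64(0.65)] [np.float64(-0.3), np.float64(0.1), np.float64(0.1)]
[np.float64(-0.08), np.float64(1.83), np.float64(0.99)] [np.float64(-0.3), np.float64(0.1), np.float64(0.1)]
[np.float64(-0.08), np.float64(2.36), np.float64(1.37)] [np.float64(-0.3), np.float64(0.1), np.float64(0.1)]
[np.float64(-0.08), np.float64(2.87), np.float64(1.79)] [np.float64(-0.3), np.float64(0.1), np.float64(0.1)]
[np.float64(-0.08), np.float64(3.35), np.float64(2.25)] [np.float64(-0.3), np.float64(0.1), np.float64(0.1)]
[np.float64(-0.08), np.float64(3.79), np.float64(2.74)] [np.float64(-0.3), np.float64(0.1), np.float64(0.1)]
[np.float64(-0.08), np.float64(4.19), np.float64(3.26)] [np.float64(-0.3), np.float64(0.1), np.float64(0.1)]
[np.float64(-0.08), np.float64(4.56), np.float64(3.82)] [np.float64(-0.3), np.float64(0.1), np.float64(0.1)]
[np.float64(-0.08), np.float64(4.88), np.float64(4.39)] [np.float64(-0.3), np.float64(0.1), np.float64(0.1)]
```

Emit:
step_arm(
  increments=[
    [[0,0.6,0.3],[0,0,0],15],
    [[0,1.2,0.6],[0,0,0],15],
    [[0,1.8,0.95],[0,0,0],15],
    [[0,2.35,1.35],[0,0,0],15],
    [[0,2.85,1.8],[0,0,0],15],
    [[0,3.35,2.25],[0,0,0],15],
    [[0,3.8,2.75],[0,0,0],15],
    [[0,4.15,3.2],[0,0,0],15],
  ],
)

```text
time_s: 11.05
eef_pos: [438.3, -33.8, 231.4]
ee_rot: [0.0, -0.115, 0.993, -0.0]
force: [-6.6, -0.1, 9.8]
grip_width: 0.216
grip_force: 40.4
```

Emit:
step_arm(
  increments=[
    [[0,0.15,0.25],[0,0,0],15],
    [[0,0.3,0.5],[0,0,0],15],
    [[0,0.4,0.7],[0,0,0],15],
    [[0,0.4,0.7],[0,0,0],15],
  ],
)

```text
time_s: 11.55
eef_pos: [438.1, -31.8, 227.6]
ee_rot: [0.002, -0.115, 0.993, -0.003]
force: [-15.5, -6.5, 36.0]
grip_width: 0.219
grip_force: 43.0
```

```bash
python3 - <<'E'
from mv import *
x0=W(st,grip(st[5]));p=np.array([471,-169.4,241.5])
rows([(*(p+W(st,grip(2.0))-x0),103.1)])
E
```

```text
t 11.55 at [438.1 -31.8 227.6] F [-15.5  -6.5  36. ] w 0.219 [-0.34  0.12  1.75 -0.    1.27 -2.14]
[np.float64(-0.09), np.float64(-0.07), np.float64(-0.03)] [np.float64(-0.4), np.float64(0.1), np.float64(0.2)]
```

At the stop (36 N). Relieve, open, lift.

Emit:
step_arm(
  increments=[
    [[0,-0.1,-0.3],[0,0,0],15],
    [[0,-0.1,-0.3],[0,0,0],60],
    [[0,-0.1,-0.3],[0,0,0],60],
    [[0,-0.1,-0.3],[0,0,0],60],
    [[0,-0.1,-4],[0,0,0],60],
    [[0,-0.1,-9],[0,0,0],60],
    [[0,-0.1,-13],[0,0,0],60],
    [[0,-0.1,-13],[0,0,0],60],
  ],
)

```text
time_s: 12.55
eef_pos: [438.6, -31.2, 355.5]
ee_rot: [0.002, -0.115, 0.993, -0.001]
force: [0.1, -0.7, -0.0]
grip_width: 0.601
grip_force: 0.0
```

```bash
python3 - <<'E'
from mv import *
import cv2
c=ctrl.capture("wrist")
for q in (1.9,2.0):
  g=grip(q)
  print(q,[proj(c,W(st,[g[0]+dx,g[1],g[2]])).round(1) for dx in (-36,0,36)])
print([proj(c,W(st,vg(1.571,r))).round() for r in (0,114)])
cv2.imwrite("pics/w5.png",c["img"][:,:,::-1]);rows([])
E
```

```text
1.9 [array([249.4, 156.2]), array([249.6, 193.5]), array([249.8, 227.8])]
2.0 [array([255.2, 154.8]), array([255.1, 191.3]), array([255. , 224.8])]
[array([335., 238.]), array([409., 238.])]
t 12.6 at [438.1 -31.  353.5] F [ 0.4  0.3 -0.9] w 0.601 [-0.34  0.06  1.49 -0.    1.59 -2.14]
```

View pics/w5.png

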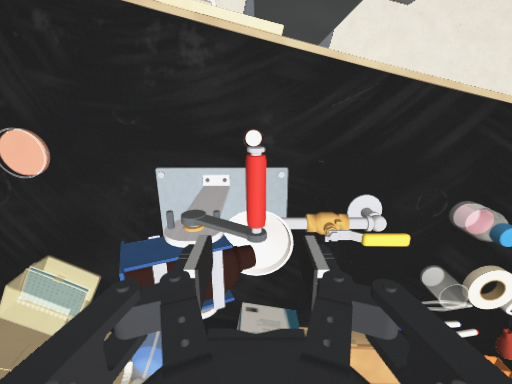

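The red sleeve mid is at (257,190), which matches q = 2.0 (255,191), the bottle is over the funnel, and the yellow handle is in line with the pipe at (385,240). The loose things haven't moved, so I'm handing in.

```bash
python3 -c "
from rig import ctrl
print(ctrl.finish_job())"
```

```text
the job is handed in; nothing more can be done
None
```

The valve is open to its stop and the bottle was then tipped over about 3 s to its stop above the funnel, with nothing disturbed; the job was handed in at about 12.6 s, and no verdict came back.

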